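# Build up a belt tensioner and hold its sprung arm wound to the stop

### The job

Thread the brass spacer ring and then the red roller ring down the steel axle on the blue tensioner arm, each fully home, while the arm rests. Then take the arm by its black knob, swing it clockwise (seen from above) against its spring all the way to the stop, and finish still holding it there, so that a belt could be slipped on. Leave the white sample puck, the blue resin mount and the vial where they stand.

Things in the scene. Friction and masses are not known exactly. Their poses are not given: they have to be found in the camera images.
- spacer: Brass ring, 36 mm outside diameter, 16 mm bore, 12 mm high, 35 to 70 g, lying flat on the worktop in a row along y with the roller and the white puck (in any order, over 100 mm apart); the front of the lapping machine, with knobs 100 mm up, stands about 80 mm behind the row, so travel there well above or in front of it; origin at the centre of its underside, z up.
- roller: Red plastic ring, 48 mm outside diameter, 16 mm bore, 20 mm high, 35 to 70 g, lying flat on the worktop; origin at the centre of its underside, z up.
- tensioner: Aluminium plate 170 x 155 x 12 mm fixed to the worktop, at a different place and yaw each time. Origin on the worktop level, on the vertical pivot axis of the arm. At rest the blue arm points along this frame's -x; wound, it swings towards +y. Plate spans x -125..45 mm, y -47..108 mm. Two short black rubber-sleeved stop posts, 40 mm high, stand on it 45 mm from the pivot.
- pivot (a point): Point on the arm's vertical pivot axis, 46 mm above the worktop. The hub with its coil spring reaches 64 mm above the worktop.
- axle_shoulder (a point): Point on the axis of the upright steel axle, on the shoulder where the spacer comes to sit, 46 mm above the worktop, 80 mm from the pivot axis; moves with the arm. The axle is a 12 mm pin that rises 40 mm above the shoulder (top 86 mm above the worktop), its last 8 mm tapering to 6 mm. The shoulder is a 24 mm disc 10 mm high on the arm, a blue bar 26 mm wide whose top is 36 mm above the worktop. The z axis points up.
- knob (a point): Point on the axis of the black upright knob near the free end of the arm, 70 mm above the worktop, 155 mm from the pivot axis and 75 mm outward of the axle; moves with the arm. The knob is a round 20 mm grip, 46 to 86 mm above the worktop.
- tension_arm (a joint): Angle of the blue arm in rad: 0 at rest against its stop, grows clockwise seen from above, 1.0 at the far stop. A spring pulls it back to 0: about 2.7 N at the knob to start it, 5 N at the far stop; let go, it flies back.
- puck: Bystander: white round sample puck, 52 mm wide, 20 mm high; origin at the centre of its underside.
- resin: Bystander: blue round resin mount, 30 mm wide, 18 mm high; origin at the centre of its underside.
- vial: Bystander: glass vial with black cap, 23 mm wide, 53 mm high; origin at the centre of its underside.
Not all that is in view belongs to the job. There is more than one size of the roller; the one meant has the size given above.

How it is judged:
By the outcome, as a careful person would: the job done as asked, in the order asked, and still so for the second after the job is handed in, while the arm keeps its last pose, push and grip.
It also fails if it takes over 72 s, if anything falls off the work surface, if the arm or the gripper's body presses on something with over 40 N, if the wrist force passes 120 N, or if a joint passes its speed limit or range.

### The arm

A 6-joint arm with a two-finger parallel gripper is mounted at the origin on a cart in front of the work surface, level with it; the furniture and walls round the work are solid. World frame = base frame: x ahead of the robot, y to its left, z up, the work surface at z = 0. Lengths are in mm, angles in rad, forces in N, time in s.
With the tool pointing down it reaches from about 400 to 925 mm from the base axis. Payload 12.5 kg.
Tool frame: the origin (TCP) lies on the front face of the gripper's body, between the roots of the fingers; the fingertips stand 78 mm ahead of it and the grasp point (between the pads) lies 59 mm ahead of it (env.nose_length is the distance from the TCP to the fingertips, in mm); z points along the fingers, y is the line along which they close (so a half turn about z gives the same grasp; the last joint's range is limited). The gripper opens to 95 mm and grips with 3 to 60 N. Pads are 20 mm wide; open, the fingers measure 119 mm over their backs; the gripper's body (75 mm by 180 mm) begins 59 mm behind the grasp point.
Start: joints at [-1.217, 0.491, 1.559, -0, 1.092, -0.106], TCP at [277.377, -560.089, 292.261] pointing down, gripper open.
Joint ranges: [-3.1, 3.1], [-0.84, 2.19], [0.05, 2.79], [-1.13, 4.28], [0.06, 2.93], [-2.69, 2.69]. Speed limits (rad/s): [2.22, 2.22, 2.79, 3.14, 3.14, 3.14].

### API

Orientations are given as [roll, pitch, yaw] about the fixed x, y, z axes, in that order (R = Rz(yaw) Ry(pitch) Rx(roll)).
In Python, from cell import env gives the robot as it stands.
- The arm moves only by the tool jog_arm, never from a script. Its argument "motion" is a list of rows, each a list of 7 numbers: the turn, a rotation vector about the tool's x, y, z in degrees, then the shift along the tool's x, y, z in mm, then the finger opening in mm, from 0 to 95.1. In form: [[wx, wy, wz, x, y, z, hand], ...]. A call has 1 to 10 rows; each row shifts and turns the commanded pose from where the row before left it, along the tool's axes as they then stand; what a row does not reach is not made up. A row lasts 1/8 s, in which the tool goes at most 62.5 mm and 10.7 degrees, less where a joint would pass 70% of its speed; a pose out of reach is approached as far as the arm can. A call is refused whole if a number of a shift passes 62.5 or a number of a turn 10.7, either way. A call with a gripper value outside its range is refused whole. The fingers move at their own pace and stop on an object; the grip force is fixed at half the most. Time passes only in rows, so rows that do not move let the fingers close. It gives the time, the measured TCP pose, the force, the opening and the grip force at its end, in the units of the state.
- env.state(): the state, without advancing time (a new reading comes with each control period).
- env.read_camera(name): name is "scene" or "top" or "wrist"; returns a dict with "color" (400x640x3 uint8, red, green, blue), "z_map" (400x640 float32, mm along the optical axis (not along the pixel's ray), 0 where there is no reading), "camera_matrix" (3x3 intrinsics, pixels), "world_to_cam" (4x4, takes a point from world to camera coordinates). Camera axes: x right, y up, looking along -z (the intrinsics and any distortion apply to the point x, -y, -z); pixel columns grow to the right and rows downward; lengths in mm; the calibration is good to about 2 mm. A picture is of the moment at which its call begins.
- env.job_done(): hands the job in; it is judged then, once.
Trained networks look in the newest picture that a camera, given by its name, has taken for a name from the list of things; names that differ only in an ending like _2 or _b are one class to them, and where a whole thing is asked for, a point or a joint stands for the part that bears it (a point fixed in the world has none). Each returns a list of dicts, best first, with "score" (0 to 1); they miss things now and then, are a little off and sometimes report something else, mostly with a low value. They report only what shows in the picture. A call takes as long as a camera call. They do not tell look-alikes from the thing itself.
- env.recognise(camera, thing): "location" ([column, row] in pixels, amid what is visible of it).
The state is a dict: "t": time; "joints": joint angles; "qvel": joint speeds; "tau": joint torques, N m; "eef_pos": TCP position; "tcp_rot": TCP orientation; "ft_force": force on the tool from outside, world axes, zero at the start; "moment": the same for the moment, N m; "opening": opening from 0.0 (shut) to 1.0 (fully open); "grip_force": force on a finger pad.
Only numpy, scipy, OpenCV 4.12 (cv2) and the standard library are available. Lean on these libraries where they do the work, as an engineer would, in place of code of your own. Each camera call takes 0.05 s, during which the arm holds its last target. There are 200 camera calls.

## Working session

There is one attempt and no reset: what is moved stays moved. The work goes in short steps, Python scripts to look and compute and a tool call to move; the robot and the scene stay as the last step left them, time stands still between calls to the robot, and variables do not carry over. Pictures are saved under pics/ and viewed, at most 12 in all, crops included, and the job is handed in when it is done.

Besides the shell and the picture viewer there is one more tool, called after "Emit:" as name(argument=value, ...), one argument or row to a line, values as JSON. jog_arm: Moves the arm, as the interface text tells. Its arguments: {"type":"object","properties":{"motion":{"type":"array"}},"required":["motion"]}

```bash
mkdir -p pics; cat > h.py <<'E'
from cell import env
import numpy as np, cv2
def snap(cam,name=None):
    d=env.read_camera(cam)
    if name: cv2.imwrite('pics/'+name+'.png',d['color'][:,:,::-1])
    return d
def at(d,u,v,z=None):
    """world point of pixel, by depth or on plane z"""
    K=d['camera_matrix'];T=np.linalg.inv(d['world_to_cam'])
    r=np.array([(u-K[0,2])/K[0,0],-(v-K[1,2])/K[1,1],-1.])
    o=T[:3,3];w=T[:3,:3]@r
    s=d['z_map'][int(round(v)),int(round(u))] if z is None else (z-o[2])/w[2]
    return o+s*w
def cloud(d):
    K=d['camera_matrix'];T=np.linalg.inv(d['world_to_cam']);z=d['z_map']
    v,u=np.mgrid[:z.shape[0],:z.shape[1]]
    P=np.stack([(u-K[0,2])/K[0,0]*z,-(v-K[1,2])/K[1,1]*z,-z],-1)
    return P@T[:3,:3].T+T[:3,3]
E
python3 - <<'E'
from h import *
np.set_printoptions(precision=1,suppress=True)
for c in ['top','scene']:
    d=snap(c,c+'0')
    for n in ['spacer','roller','tensioner','pivot','axle_shoulder','knob','puck','resin','vial']:
        try:
            for r in env.recognise(c,n)[:3]:
                u,v=r['location']; print(c,n,round(r['score'],2),np.round([u,v]),at(d,u,v))
        except Exception as e: print(c,n,e)
print(env.state())
E
```

```text
top spacer 0.73 [202. 198.] [538.  229.3  11.3]
top roller 0.97 [392. 209.] [ 504.6 -298.2   23.8]
top roller 0.54 [372. 244.] [ 408.9 -240.1   19.9]
top tensioner 0.65 [204. 199.] [534.6 224.4  13.3]
top pivot 0.67 [204. 199.] [534.3 223.   13.3]
top axle_shoulder 0.75 [213. 205.] [513.8 187.7  50.5]
top knob 0.98 [214. 203.] [521.1 185.6  45.3]
top puck 0.87 [418. 239.] [ 422.6 -368.8   16.7]
top resin 0.56 [461. 231.] [ 444.4 -485.    20.3]
top vial 0.58 [270. 229.] [450.2  32.4  55.1]
scene spacer 0.66 [310. 235.] [ 413.4 -122.4   11. ]
scene roller 0.73 [340. 247.] [ 400.7 -239.8   18.4]
scene roller 0.67 [374. 242.] [ 479.9 -317.3   23.3]
scene roller 0.61 [395. 225.] [ 616.6 -323.4   15.7]
scene tensioner 0.64 [261. 191.] [525.  179.2  25.8]
scene tensioner 0.49 [382. 263.] [ 402.5 -384.2   18.6]
scene pivot 0.65 [265. 189.] [-608.3 -835.1  846.1]
scene pivot 0.27 [279. 212.] [445.5  31.3  27.6]
scene axle_shoulder 0.59 [256. 188.] [503.5 180.3  48.9]
scene knob 0.92 [254. 189.] [497.6 186.1  41.8]
scene puck 0.62 [381. 263.] [ 403.8 -380.    17.4]
scene puck 0.51 [254. 189.] [498.5 186.3  43.4]
scene vial 0.53 [280. 214.] [445.2  27.8  20.7]
{'t': 1.0, 'joints': array([-1.2,  0.5,  1.6, -0. ,  1.1, -0.1]), 'qvel': array([ 0.,  0., -0., -0.,  0.,  0.]), 'tau': array([  0. , -61.2, -25.8,   0.1,   0. ,   0. ]), 'eef_pos': array([ 277.4, -560.1,  292.2]), 'tcp_rot': array([3.1, 0. , 0.5]), 'ft_force': array([-0.1,  1.1, -0. ]), 'moment': array([-0., -0., -0.]), 'grip_force': 0.0, 'opening': 0.9986684768395674}
```

View pics/top0.png

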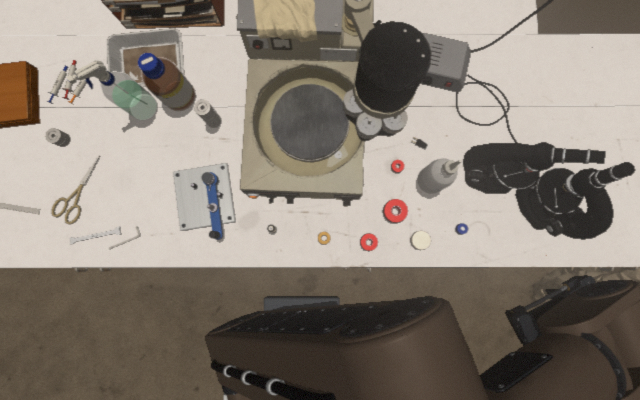

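View pics/scene0.png

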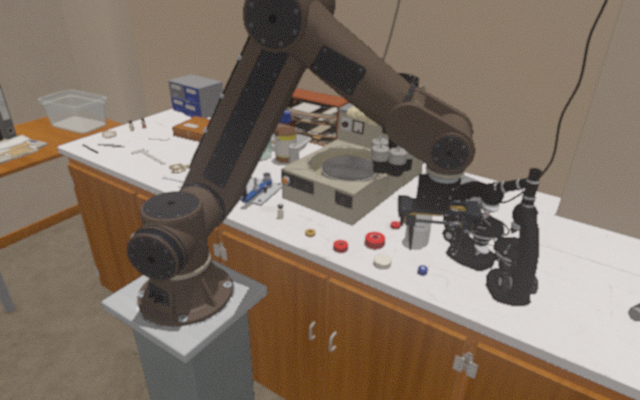

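The top picture shows the tensioner plate at (205,197), with its hub at (209,178) and the knob end at (219,236). The spacer is at (324,239), the puck at (421,240), the vial at (271,229) and the resin at (461,229). Three red rings could be taken for the roller: (369,242) in the row, (396,211) larger, and (397,166) smaller. I'll measure their sizes and check a crop.

```bash
python3 - <<'E'
from h import *
np.set_printoptions(precision=1,suppress=True)
d=snap('top');im=d['color'];P=cloud(d)
hsv=cv2.cvtColor(im,cv2.COLOR_RGB2HSV)
print(d['camera_matrix'][0],d['world_to_cam'])
def comps(m,z,lab):
    n,L,S,C=cv2.connectedComponentsWithStats(m.astype(np.uint8))
    for i in range(1,n):
        if S[i,4]<15: continue
        x,y,w,h,a=S[i]
        p=at(d,x-.5,y+h/2-.5,z);q=at(d,x+w-.5,y+h/2-.5,z)
        k=(L==i); print(lab,S[i],'w%.1f'%np.linalg.norm(p-q),'c',at(d,x+w/2-.5,y+h/2-.5,z),'zmax',np.percentile(P[...,2][k],[50,95]))
H,S,V=hsv[...,0],hsv[...,1],hsv[...,2]
roi=np.zeros(H.shape,bool);roi[150:262,150:480]=1
comps(roi&((H<6)|(H>174))&(S>150)&(V>90),20,'red')
comps(roi&(H>8)&(H<25)&(S>110)&(V>80),12,'brass')
comps(roi&(H>100)&(H<125)&(S>120)&(V>40),36,'blue')
a=cv2.resize(im[155:255,160:250],None,fx=6,fy=6,interpolation=cv2.INTER_CUBIC)
b=cv2.resize(im[155:255,310:435],None,fx=2,fy=2,interpolation=cv2.INTER_CUBIC)
c=np.zeros((600,800,3),np.uint8);c[:,:540]=a;c[:200,550:800]=b
cv2.imwrite('pics/crop1.png',c[:,:,::-1])
E
```

```text
[399.3   0.  323.2] [[   -0.     -1.     -0.   -107.6]
 [    1.     -0.      0.1  -528.6]
 [   -0.1    -0.      1.  -1061.4]
 [    0.      0.      0.      1. ]]
red [392 160  11  12  71] w30.7 c [ 627.5 -314.7   20. ] zmax [14.1 17.8]
red [385 200  22  22 286] w60.5 c [ 501.4 -307.6   20. ] zmax [26.9 30.2]
red [361 234  16  16 150] w43.7 c [ 416.5 -232.    20. ] zmax [19.7 22.5]
brass [318 232  12  12  80] w33.0 c [ 427.8 -109.1   12. ] zmax [11.5 13.8]
blue [208 183   9  20 102] w24.6 c [550.2 195.4  36. ] zmax [35.7 38.7]
blue [211 211  10  22 137] w27.1 c [470.9 183.4  36. ] zmax [35.3 38.2]
```

View pics/crop1.png

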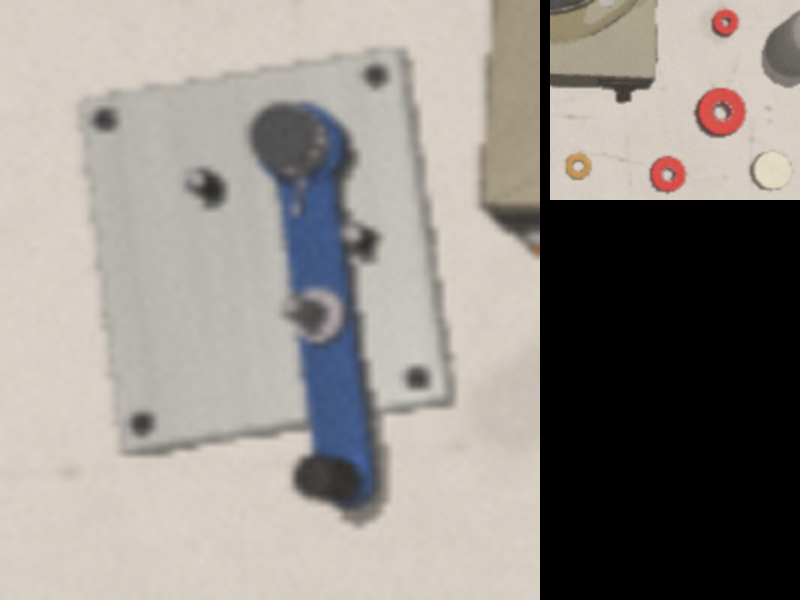

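The roller in the row at (369,242) is about 44–48 mm wide and 20 mm high, so it fits the description. The one at (396,211) is about 60 mm wide and 27 mm high, and the one at (397,166) about 30 mm wide, so I reject both. I'll check the wrist camera mounting next, then move.

```bash
python3 - <<'E'
from h import *
from scipy.spatial.transform import Rotation as R
np.set_printoptions(precision=3,suppress=True)
d=snap('wrist');s=env.state()
M=np.linalg.inv(d['world_to_cam']);Rt=R.from_euler('xyz',s['tcp_rot']).as_matrix()
print(s['tcp_rot'],'cam in tool',Rt.T@(M[:3,3]-s['eef_pos']),'look',Rt.T@-M[:3,2],'up',Rt.T@M[:3,1],d['camera_matrix'])
E
```

```text
[3.142 0.    0.46 ] cam in tool [ 81.229  -0.917 -91.479] look [-0.291  0.     0.957] up [0.957 0.001 0.291] [[331.041   0.    314.943]
 [  0.    331.041 203.004]
 [  0.      0.      1.   ]]
```

Emit:
jog_arm(
  motion=[
    [0,0,0,37.2,-37.5,4.5,95],
    [0,0,0,37.2,-37.5,4.5,95],
    [0,0,0,37.2,-37.5,4.5,95],
    [0,0,0,37.2,-37.5,4.5,95],
    [0,0,0,37.2,-37.5,4.5,95],
    [0,0,0,37.2,-37.5,4.5,95],
    [0,0,0,37.2,-37.5,4.5,95],
    [0,0,0,37.2,-37.5,4.5,95],
    [0,0,0,37.2,-37.5,4.5,95],
    [0,0,-10.24,0,0,0,95],
  ],
)

```text
t: 2.35
eef_pos: [428.2, -106.2, 251.7]
tcp_rot: [-3.141, -0.0, 0.644]
ft_force: [-1.3, -1.0, -0.3]
opening: 1.002
grip_force: 0.0
```

Emit:
jog_arm(
  motion=[
    [0,0,-10.24,0,0,0,70],
    [0,0,-10.24,0,0,0,70],
    [0,0,-10.24,0,0,0,70],
    [0,0,-10.24,0,0,0,70],
    [0,0,-10.24,0,0,0,70],
    [0,0,-10.24,0,0,0,70],
    [0,0,-10.24,0,0,0,70],
  ],
)

```text
t: 3.22
eef_pos: [427.7, -109.1, 251.8]
tcp_rot: [3.141, 0.0, 1.895]
ft_force: [0.2, 1.0, 0.8]
opening: 0.739
grip_force: 0.0
```

Emit:
jog_arm(
  motion=[
    [0,0,-10.24,0,0,0,70],
    [0,0,-10.24,0,0,0,70],
    [0,0,-10.24,0,0,0,70],
    [0,0,-10.24,0,0,0,70],
    [0,0,-10.24,0,0,0,70],
    [0,0,-10.24,0,0,0,70],
    [0,0,-10.24,0,0,0,70],
  ],
)

```text
t: 4.1
eef_pos: [427.7, -109.1, 251.9]
tcp_rot: [-3.141, 0.0, -3.137]
ft_force: [-0.6, -0.1, -0.1]
opening: 0.738
grip_force: 0.0
```

```bash
cat > ring.py <<'E'
from h import *
from scipy.spatial.transform import Rotation as R
np.set_printoptions(precision=1,suppress=True)
def mask(im,kind):
    h=cv2.cvtColor(im,cv2.COLOR_RGB2HSV);H,S,V=h[...,0],h[...,1],h[...,2]
    return (((H<6)|(H>174))&(S>150)&(V>80)) if kind=='red' else ((H>8)&(H<27)&(S>90)&(V>70))
def rings(d,kind,z):
    """fit circle to the top-face outline of coloured blobs projected on plane z"""
    n,L,S,C=cv2.connectedComponentsWithStats(mask(d['color'],kind).astype(np.uint8))
    P=cloud(d)
    for i in range(1,n):
        if S[i,4]<150: continue
        k=(L==i)&(abs(P[...,2]-z)<3.5)
        if k.sum()<60: continue
        c=max(cv2.findContours(k.astype(np.uint8),cv2.RETR_EXTERNAL,cv2.CHAIN_APPROX_NONE)[0],key=len)[:,0]
        W=np.array([at(d,u,v,z)[:2] for u,v in c],np.float32)
        (x,y),r=cv2.minEnclosingCircle(W)
        print(kind,S[i],'pix',C[i],'circle',np.array([x,y]),'r',r,'mean',P[k].mean(0))
E
python3 - <<'E'
from ring import *
d=snap('wrist','w1');s=env.state();print(s['t'],s['eef_pos'],s['tcp_rot'],s['joints'])
rings(d,'brass',12);rings(d,'red',20)
E
```

```text
4.15 [ 427.7 -109.1  251.8] [-3.1  0.  -3.1] [-0.4  0.3  2.  -0.   0.8 -2. ]
brass [299 184  34  18 369] pix [315.5 192.4] circle [ 427.6 -108.9] r 16.717262268066406 mean [ 433.6 -108.6   11. ]
red [ 170  153   47   46 1327] pix [192.9 175. ] circle [ 414.4 -230.9] r 23.3045711517334 mean [ 414.  -231.    19.1]
```

View pics/w1.png

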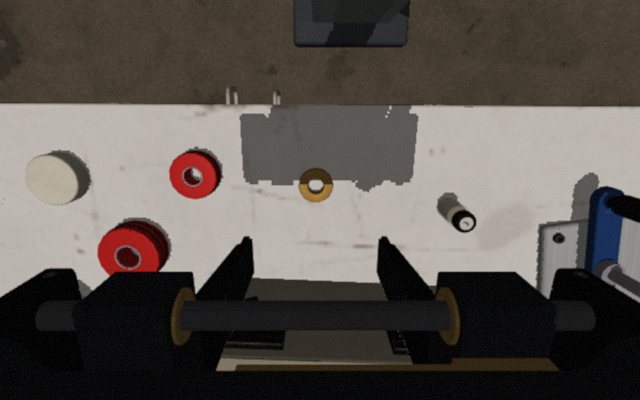

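Emit:
jog_arm(
  motion=[
    [0,0,0,0,0,60,60],
    [0,0,0,0,0,60,60],
    [0,0,0,0,0,35,60],
    [0,0,0,0,0,16,60],
    [0,0,0,0,0,0,30],
    [0,0,0,0,0,0,25],
    [0,0,0,0,0,0,25],
    [0,0,0,0,0,0,25],
  ],
)

```text
t: 5.15
eef_pos: [427.9, -109.2, 81.3]
tcp_rot: [-3.141, 0.001, 3.14]
ft_force: [0.2, 0.3, 4.7]
opening: 0.371
grip_force: 30.0
```

Emit:
jog_arm(
  motion=[
    [0,0,0,0,0,-60,25],
    [0,0,0,0,0,-60,25],
    [0,0,0,-10.4,30,-50,25],
    [0,0,0,-10.4,60,-9,25],
    [0,0,0,-10.4,60,0,25],
    [0,0,0,-10.4,60,0,25],
    [0,0,0,-10.4,60,0,25],
    [0,0,0,0,19,0,25],
    [0,0,-8.6,0,0,0,25],
    [0,0,0,0,0,0,25],
  ],
)

```text
t: 6.4
eef_pos: [479.6, 179.5, 259.7]
tcp_rot: [-3.141, -0.0, -2.993]
ft_force: [0.5, -0.0, -0.2]
opening: 0.37
grip_force: 30.0
```

```bash
python3 - <<'E'
from ring import *
d=snap('wrist');s=env.state();print(s['t'],s['eef_pos'],s['tcp_rot'],s['joints'],s['opening'])
P=cloud(d)
for n in ['pivot','axle_shoulder','knob','spacer']:
    for r in env.recognise('wrist',n)[:2]:
        u,v=r['location'];print(n,round(r['score'],2),np.array([u,v]),at(d,u,v))
h=cv2.cvtColor(d['color'],cv2.COLOR_RGB2HSV)
b=(h[...,0]>100)&(h[...,0]<125)&(h[...,1]>110)&(abs(P[...,2]-36)<4)
W=P[b][:,:2];m=W.mean(0);vt=np.linalg.svd(W-m)[2][0];print('bar',b.sum(),m,'dir',vt,np.arctan2(-vt[1],-vt[0]) if vt[0]<0 else np.arctan2(vt[1],vt[0]))
# points high above the plate
for lo,hi in [(43,49),(60,84),(76,90),(84,90)]:
    k=((P[...,2]>lo)&(P[...,2]<hi)&(d['z_map']>200)).astype(np.uint8)
    nn,L,S,C=cv2.connectedComponentsWithStats(k)
    for i in range(1,nn):
        if S[i,4]>25: print(lo,hi,S[i],P[L==i].mean(0),P[L==i].min(0),P[L==i].max(0))
c=cv2.resize(d['color'][60:320,200:520],None,fx=2.3,fy=2.3,interpolation=cv2.INTER_CUBIC);cv2.imwrite('pics/w2.png',c[:,:,::-1])
E
```

```text
6.45 [479.7 179.3 259.8] [-3.1 -0.  -3. ] [ 0.2  0.4  1.9 -0.   0.9 -1.5] 0.3694112286598762
pivot 0.55 [348.7 209.8] [500.9 219.8  11.6]
axle_shoulder 0.7 [323.3 196.5] [483.9 188.8  34.5]
knob 0.56 [323.1 188.9] [476.3 187.5  34. ]
spacer 0.77 [314.3 267.8] [486.2 180.5 180.8]
bar 1662 [485.1 187.4] dir [1.  0.2] 0.15773477737622046
43 49 [160 131  13  23  64] [449.2  40.   46.1] [441.9  32.4  43.1] [460.6  43.1  48.9]
43 49 [  0 203  48  11 133] [535.8 -98.7  45.9] [ 534.3 -121.9   43. ] [537.2 -76.2  48.9]
43 49 [311 212  24  19 226] [504.  191.5  45.1] [497.1 180.   43. ] [514.  203.1  48.6]
43 49 [ 80 218  37   8  97] [538.8 -27.2  45.7] [537.4 -44.7  43.1] [539.9 -10.3  48.9]
43 49 [137 228  93  27 265] [542.7  58.9  46.1] [540.1  10.5  43.1] [554.  101.7  49. ]
60 84 [311 139  24  27 166] [431.2 178.1  78.7] [424.9 169.7  60.6] [444.5 188.7  84. ]
60 84 [  0 211  46  21 592] [536.7 -77.6  72. ] [ 534.6 -106.4   60. ] [538.1 -53.5  83.9]
60 84 [ 84 227  25  12 170] [537.  -12.   71.7] [533.8 -29.8  60. ] [540.6   4.7  84. ]
60 84 [138 236  36  12 213] [539.4  40.3  71.1] [535.
[... 390 characters left out ...]
90 [ 83 231  25  11 162] [534.7  -5.3  83.7] [530.3 -17.   76.7] [535.6   4.8  89.9]
76 90 [135 233  33  18 182] [535.7  42.5  83.7] [524.   30.2  76.2] [538.   54.7  90. ]
76 90 [194 246  27  26 205] [541.2  94.4  83.6] [531.5  80.   76. ] [556.4 101.9  90. ]
84 90 [312 143  22  22 328] [434.5 179.3  85.1] [426.3 170.6  84. ] [443.2 187.8  87.1]
84 90 [  0 225  38  10 128] [537.  -68.5  87. ] [535.8 -85.9  84. ] [538.1 -53.9  90. ]
84 90 [ 83 233  24   9  80] [534.6  -4.1  87.1] [530.3 -12.6  84. ] [535.6   4.8  89.9]
84 90 [142 244  22   7  64] [536.8  44.3  86.9] [536.   35.1  84.2] [537.9  53.4  90. ]
84 90 [200 254  18  16  80] [541.7  95.6  86.9] [537.8  86.   84.1] [550.9 101.8  90. ]
```

View pics/w2.png

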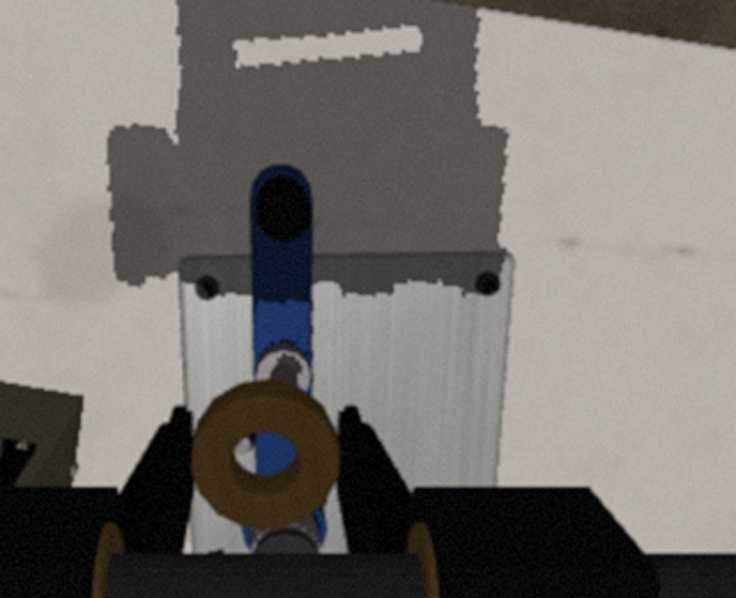

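The crop shows the held spacer (centre about (267,453)), with the axle pin and shoulder just beyond it at (285,370), and the knob top at (283,207). I'll measure the held ring with the same camera.

```bash
python3 - <<'E'
from ring import *
d=snap('wrist');s=env.state();z=s['eef_pos'][2]-81.3+12
P=cloud(d);k=mask(d['color'],'brass');q=k&(d['z_map']<230);print(z,np.percentile(P[q][:,2],[5,25,50,75,95]))
rings(d,'brass',z)
yaw=s['tcp_rot'][2];print(s['eef_pos'],yaw)
# pin-top: small grey/dark blob above shoulder
for (u,v) in [(325,221),(325,217),(325,225),(324,229)]: print(u,v,at(d,u,v))
E
```

```text
190.47589508718175 [188.1 188.6 278.4 315.7 351.3]
[480.  179.4 259.8] -2.9945355789608348
325 221 [503.2 192.8  52.8]
325 217 [502.  192.9  44.6]
325 225 [503.  192.5  64.1]
324 229 [461.6 182.  182.6]
```

```bash
python3 - <<'E'
from ring import *
d=snap('wrist');s=env.state();P=cloud(d)
k=mask(d['color'],'brass')&(abs(P[...,2]-188.6)<2.5)
cs=cv2.findContours(k.astype(np.uint8),cv2.RETR_CCOMP,cv2.CHAIN_APPROX_NONE)[0]
for c in cs:
    if len(c)<20: continue
    W=np.array([at(d,u,v,189)[:2] for u,v in c[:,0]],np.float32)
    print(len(c),cv2.minEnclosingCircle(W),cv2.fitEllipse(W))
k=(P[...,2]>50)&(P[...,2]<84)&(abs(P[...,0]-506)<9)&(abs(P[...,1]-191)<9)
Q=P[k]; print(len(Q),Q.mean(0),Q.min(0),Q.max(0))
print(s['eef_pos'],s['tcp_rot'][2])
E
```

```text
67 [503.9 191.2  58.3] [502.2 185.8  50.1] [507.4 197.2  68.5]
[480.  179.5 259.8] -2.9941133888117153
```

```bash
python3 - <<'E'
from ring import *
d=snap('wrist');s=env.state();P=cloud(d);im=d['color'].astype(int)
q=(d['z_map']<260)&(P[...,2]<205)&(P[...,2]>170)&(im[...,0]>im[...,2]*1.5)&(im[...,0]>25)&(np.hypot(P[...,0]-480,P[...,1]-179.5)<25)
print(q.sum(),np.percentile(P[q][:,2],[5,25,50,75,95]))
zt=np.percentile(P[q][:,2],80);k=q&(abs(P[...,2]-zt)<3)
W=P[k];print(zt,W.min(0),W.max(0))
c=max(cv2.findContours(k.astype(np.uint8),cv2.RETR_EXTERNAL,cv2.CHAIN_APPROX_NONE)[0],key=len)[:,0]
print(cv2.minEnclosingCircle(np.array([at(d,u,v,zt)[:2] for u,v in c],np.float32)))
E
```

```text
2815 [182.3 188.4 189.2 189.7 190.3]
189.77388927613998 [460.8 162.1 186.8] [495.5 197.3 191.4]
((477.7435607910156, 179.4078369140625), 18.010095596313477)
```

Emit:
jog_arm(
  motion=[
    [0,0,0,-32.4,7.2,0,25],
    [0,0,0,0,0,45,25],
    [0,0,0,0,0,38,25],
    [0,0,0,0,0,0,25],
    [0,0,0,0,0,0,25],
  ],
)

```text
t: 7.42
eef_pos: [511.4, 191.9, 177.9]
tcp_rot: [3.142, 0.001, -2.993]
ft_force: [-0.5, -0.2, -0.2]
opening: 0.369
grip_force: 30.0
```

```bash
python3 - <<'E'
from ring import *
d=snap('wrist');s=env.state();P=cloud(d);im=d['color'].astype(int);print(s['t'],s['eef_pos'],s['ft_force'])
t=s['eef_pos'];q=(d['z_map']<260)&(abs(P[...,2]-(t[2]-70))<3)&(im[...,0]>im[...,2]*1.5)&(im[...,0]>20)&(np.hypot(P[...,0]-t[0],P[...,1]-t[1])<25)
W=P[q];print(W.min(0),W.max(0))
c=cv2.resize(d['color'][120:320,220:420],None,fx=3,fy=3,interpolation=cv2.INTER_CUBIC);cv2.imwrite('pics/w3.png',np.clip(c.astype(int)*2,0,255).astype(np.uint8)[:,:,::-1])
E
```

```text
7.475 [511.5 191.9 178.3] [-0.1 -1.1 -0.8]
[492.3 174.4 105.3] [527.  209.8 109.6]
```

View pics/w3.png

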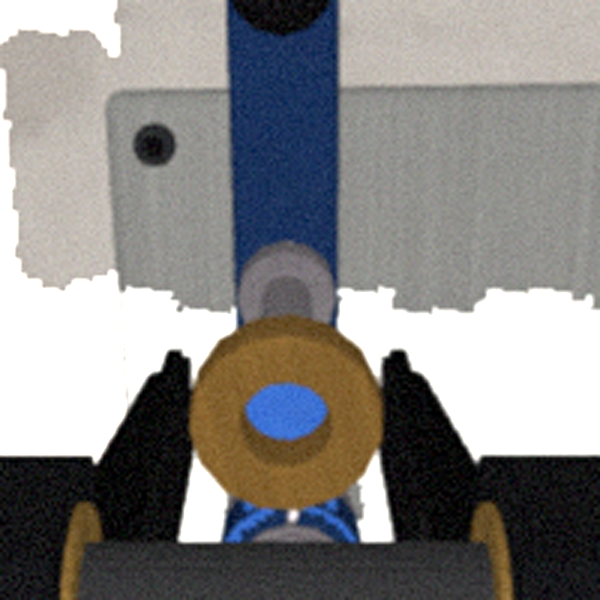

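Emit:
jog_arm(
  motion=[
    [0,0,0,0.5,0,8,25],
    [0,0,0,0,0,6,25],
    [0,0,0,0,0,6,25],
    [0,0,0,0,0,0,25],
  ],
)

```text
t: 7.98
eef_pos: [510.2, 191.7, 156.2]
tcp_rot: [-3.141, -0.001, -2.992]
ft_force: [-0.1, 0.7, -1.0]
opening: 0.37
grip_force: 30.0
```

```bash
python3 - <<'E'
from ring import *
d=snap('wrist');s=env.state();print(s['t'],s['eef_pos'],s['ft_force'])
c=cv2.resize(d['color'][120:320,220:420],None,fx=3,fy=3,interpolation=cv2.INTER_CUBIC);cv2.imwrite('pics/w4.png',np.clip(c.astype(int)*2,0,255).astype(np.uint8)[:,:,::-1])
E
```

```text
8.025 [510.4 191.7 156.5] [-0.6 -0.4 -0.8]
```

View pics/w4.png

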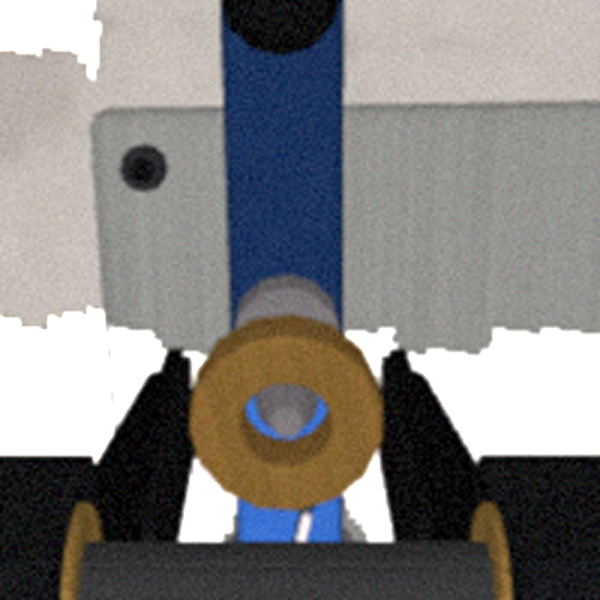

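The pin tip shows inside the bore at (287,412), centred, with no contact force. I'll continue down.

Emit:
jog_arm(
  motion=[
    [0,0,0,0,0,8,25],
    [0,0,0,0,0,8,25],
    [0,0,0,0,0,8,25],
    [0,0,0,0,0,4,25],
    [0,0,0,0,0,0,25],
  ],
)

```text
t: 8.65
eef_pos: [510.4, 191.7, 128.3]
tcp_rot: [-3.141, -0.001, -2.992]
ft_force: [0.2, 0.2, -0.1]
opening: 0.371
grip_force: 30.0
```

Emit:
jog_arm(
  motion=[
    [0,0,0,0,0,0.7,25],
    [0,0,0,0,0,0,40],
    [0,0,0,0,0,0,55],
    [0,0,0,0,0,0,60],
    [0,0,0,0,0,-30,60],
    [0,0,0,0,0,-50,60],
    [0,0,0,30,0,-50,70],
    [0,0,0,0,0,0,70],
  ],
)

```text
t: 9.65
eef_pos: [480.2, 187.4, 261.3]
tcp_rot: [3.141, 0.006, -2.992]
ft_force: [0.4, 0.1, 0.0]
opening: 0.728
grip_force: 0.0
```

```bash
python3 - <<'E'
from ring import *
d=snap('wrist');s=env.state();P=cloud(d);im=d['color'].astype(int);print(s['t'],s['eef_pos'],s['tcp_rot'],s['ft_force'],s['opening'])
q=(abs(P[...,2]-58)<4)&(np.hypot(P[...,0]-509,P[...,1]-191.4)<25)
W=P[q];print(q.sum(),W.mean(0),W.min(0),W.max(0))
cv2.imwrite('pics/w5.png',cv2.resize(d['color'][100:300,200:440],None,fx=3,fy=3)[:,:,::-1])
E
```

```text
9.7 [480.6 187.3 259.5] [ 3.1  0.  -3. ] [-0.3 -0.7 -0.2] 0.7339369631089254
779 [507.2 191.1  57. ] [491.6 174.   54.1] [526.9 209.1  61.8]
```

View pics/w5.png

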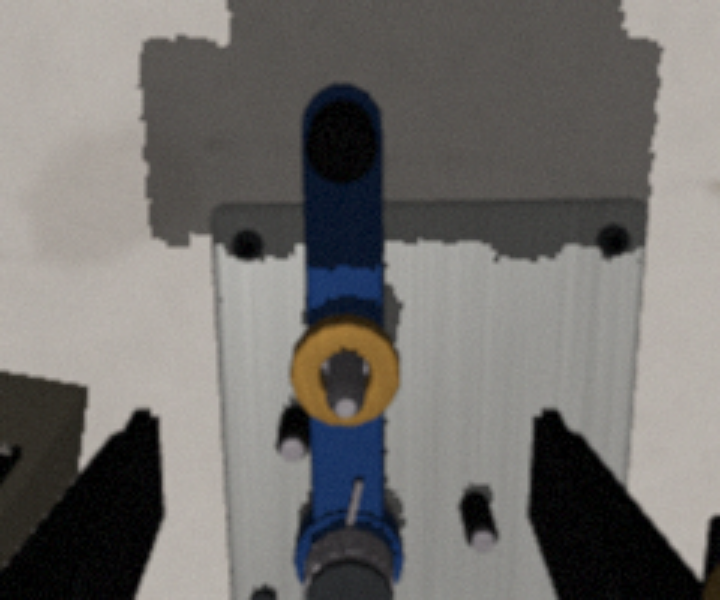

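The spacer sits flat at z≈58, around the pin at (346,380) in the crop, so it is home. Next is the roller.

Emit:
jog_arm(
  motion=[
    [0,0,0,15.8,-50.5,0,75],
    [0,0,0,15.8,-50.5,0,75],
    [0,0,0,15.8,-50.5,0,75],
    [0,0,0,15.8,-50.5,0,75],
    [0,0,0,15.8,-50.5,0,75],
    [0,0,0,15.8,-50.5,0,75],
    [0,0,0,15.8,-50.5,0,75],
    [0,0,0,15.8,-50.5,0,75],
    [0,0,0,0,0,30,75],
    [0,0,0,0,0,0,75],
  ],
)

```text
t: 10.95
eef_pos: [415.0, -231.2, 225.6]
tcp_rot: [3.138, -0.004, -2.994]
ft_force: [0.7, -0.3, 1.3]
opening: 0.787
grip_force: 0.0
```

```bash
python3 - <<'E'
from ring import *
d=snap('wrist');s=env.state();print(s['t'],s['eef_pos'],s['tcp_rot'],s['joints'])
rings(d,'red',20)
E
```

```text
11.0 [ 415.6 -230.9  226.9] [ 3.1 -0.  -3. ] [-0.6  0.4  2.  -0.   0.8 -2.4]
red [289 196  47  24 622] pix [312.  208.6] circle [ 420.4 -232. ] r 21.697124481201172 mean [ 426.7 -231.1   19.1]
```

Emit:
jog_arm(
  motion=[
    [0,0,0,0,0,60,75],
    [0,0,0,0,0,50,75],
    [0,0,0,0,0,28,75],
    [0,0,0,0,0,6,75],
    [0,0,0,0,0,0,75],
  ],
)

```text
t: 11.62
eef_pos: [416.3, -230.9, 84.8]
tcp_rot: [-3.141, 0.0, -2.992]
ft_force: [0.3, -0.6, -0.3]
opening: 0.787
grip_force: 0.0
```

Tips are about 7 mm up, so I'll lower 3 mm and grip.

Emit:
jog_arm(
  motion=[
    [0,0,0,0,0,3,60],
    [0,0,0,0,0,0,40],
    [0,0,0,0,0,0,36],
    [0,0,0,0,0,0,36],
    [0,0,0,0,0,0,36],
  ],
)

```text
t: 12.25
eef_pos: [415.9, -231.1, 81.5]
tcp_rot: [-3.141, 0.001, -2.993]
ft_force: [-0.6, 1.2, 5.7]
opening: 0.493
grip_force: 30.0
```

Emit:
jog_arm(
  motion=[
    [0,0,0,0,0,-60,36],
    [0,0,0,0,0,-60,36],
    [0,0,0,-15.6,50.5,-58,36],
    [0,0,0,-15.6,50.5,0,36],
    [0,0,0,-15.6,50.5,0,36],
    [0,0,0,-15.6,50.5,0,36],
    [0,0,0,-15.6,50.5,0,36],
    [0,0,0,-15.6,50.5,0,36],
    [0,0,0,-15.6,50.5,0,36],
    [0,0,0,-15.6,50.5,0,36],
  ],
)

```text
t: 13.5
eef_pos: [477.4, 178.2, 247.2]
tcp_rot: [-3.141, -0.0, -2.992]
ft_force: [1.4, -1.0, 0.2]
opening: 0.494
grip_force: 30.0
```

Emit:
jog_arm(
  motion=[
    [0,0,0,0,0,0,36],
    [0,0,0,0,0,0,36],
  ],
)

```text
t: 13.75
eef_pos: [477.2, 176.2, 247.0]
tcp_rot: [-3.141, -0.001, -2.992]
ft_force: [-0.2, -0.3, -1.0]
opening: 0.492
grip_force: 30.0
```

```bash
cat > held.py <<'E'
from ring import *
d=snap('wrist');s=env.state();P=cloud(d);im=d['color'].astype(int);t=s['eef_pos'];print(s['t'],t,s['tcp_rot'],s['ft_force'],s['opening'])
q=(d['z_map']<260)&(abs(P[...,2]-(t[2]-62))<5)&(im[...,0]>im[...,2]*1.8)&(im[...,0]>20)&(np.hypot(P[...,0]-t[0],P[...,1]-t[1])<32)
zt=np.median(P[q][:,2]);c=max(cv2.findContours(q.astype(np.uint8),cv2.RETR_EXTERNAL,cv2.CHAIN_APPROX_NONE)[0],key=len)[:,0]
(x,y),r=cv2.minEnclosingCircle(np.array([at(d,u,v,zt)[:2] for u,v in c],np.float32))
print('ring',x,y,zt,'r',r)
e=np.array([508.8-x,191.4-y]);w=s['tcp_rot'][2];print('tool shift',e[0]*np.cos(w)+e[1]*np.sin(w),e[0]*np.sin(w)-e[1]*np.cos(w))
E
python3 held.py
```

```text
13.8 [477.3 175.7 247.1] [-3.1 -0.  -3. ] [-0.2 -0.  -1.2] 0.49233266332169523
ring 474.94415283203125 176.39044189453125 184.50478201933043 r 24.044654846191406
tool shift -35.70665185565932 9.82548905861902
```

Emit:
jog_arm(
  motion=[
    [0,0,0,-35.3,10,0,36],
    [0,0,0,0,0,45,36],
    [0,0,0,0,0,28,36],
    [0,0,0,0,0,0,36],
    [0,0,0,0,0,0,36],
  ],
)

```text
t: 14.42
eef_pos: [511.4, 190.9, 175.3]
tcp_rot: [-3.142, 0.001, -2.994]
ft_force: [0.1, -0.2, -0.3]
opening: 0.488
grip_force: 30.0
```

```bash
python3 held.py
```

```text
14.475 [511.5 191.1 175.5] [ 3.1  0.  -3. ] [ 0.4 -0.3 -1.1] 0.48656362802526676
ring 509.44879150390625 191.15818786621094 112.77203389704536 r 23.994861602783203
tool shift 0.6059433870633711 0.335016619382846
```

Emit:
jog_arm(
  motion=[
    [0,0,0,0.6,0.3,6,36],
    [0,0,0,0,0,6,36],
    [0,0,0,0,0,6,36],
    [0,0,0,0,0,4,36],
    [0,0,0,0,0,0,36],
  ],
)

```text
t: 15.1
eef_pos: [510.2, 191.8, 151.8]
tcp_rot: [-3.141, -0.001, -2.992]
ft_force: [-0.3, 0.7, 0.1]
opening: 0.49
grip_force: 30.0
```

```bash
python3 held.py; python3 - <<'E'
from ring import *
d=snap('wrist')
c=cv2.resize(d['color'][120:320,220:420],None,fx=3,fy=3,interpolation=cv2.INTER_CUBIC);cv2.imwrite('pics/w6.png',np.clip(c.astype(int)*2,0,255).astype(np.uint8)[:,:,::-1])
E
```

```text
15.15 [510.3 191.8 152. ] [-3.1 -0.  -3. ] [-0.4 -0.4 -0.5] 0.49028627807331604
ring 507.939453125 191.8806610107422 89.29932694603872 r 24.088891983032227
tool shift -0.7795592294495287 -0.6032108579096019
```

View pics/w6.png

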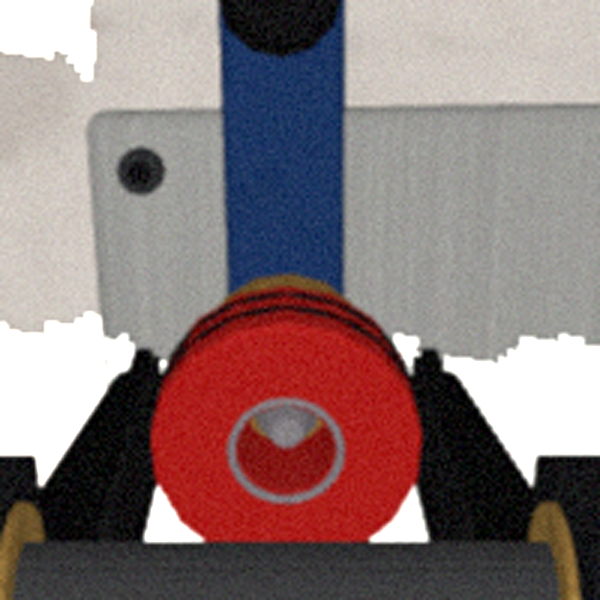

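The pin tip is inside the roller bore at (289,428), centred sideways. I'll lower the last 12 mm.

Emit:
jog_arm(
  motion=[
    [0,0,0,0,0,6,36],
    [0,0,0,0,0,4,36],
    [0,0,0,0,0,2,36],
    [0,0,0,0,0,0,36],
  ],
)

```text
t: 15.7
eef_pos: [510.3, 191.7, 140.0]
tcp_rot: [-3.141, -0.0, -2.992]
ft_force: [-0.1, -0.1, 0.2]
opening: 0.49
grip_force: 30.0
```

Emit:
jog_arm(
  motion=[
    [0,0,0,0,0,0.5,48],
    [0,0,0,0,0,0,60],
    [0,0,0,0,0,0,75],
    [0,0,0,0,0,0,75],
    [0,0,0,0,0,-30,75],
    [0,0,0,0,0,-50,75],
    [0,0,0,30,0,-30,75],
    [0,0,0,0,0,0,75],
    [0,0,0,0,0,0,75],
  ],
)

```text
t: 16.82
eef_pos: [480.9, 187.3, 249.3]
tcp_rot: [-3.142, 0.0, -2.992]
ft_force: [-0.5, -0.3, 0.5]
opening: 0.788
grip_force: 0.0
```

```bash
python3 - <<'E'
from ring import *
d=snap('wrist');s=env.state();P=cloud(d);print(s['t'],s['eef_pos'],s['tcp_rot'],s['joints'],s['opening'])
rings(d,'red',78)
k=mask(d['color'],'red')&(P[...,2]>50)&(np.hypot(P[...,0]-509,P[...,1]-191.4)<30);print('roller z',np.percentile(P[k][:,2],[5,50,90]),P[k].min(0),P[k].max(0))
k=(P[...,2]>82)&(P[...,2]<90)&(np.hypot(P[...,0]-435,P[...,1]-179)<25);W=P[k];print('knob',W.min(0),W.max(0),(W.min(0)+W.max(0))/2)
cv2.imwrite('pics/w7.png',cv2.resize(d['color'][100:300,200:440],None,fx=3,fy=3)[:,:,::-1])
E
```

```text
16.875 [481.  187.3 248.9] [-3.1 -0.  -3. ] [ 0.2  0.4  1.9 -0.   0.9 -1.5] 0.7870391265596096
red [ 288  213   55   50 1705] pix [314.9 237.5] circle [508.7 191.7] r 23.408924102783203 mean [508.2 191.6  77.1]
roller z [75.8 77.1 77.9] [486.2 168.6  70.6] [532.  215.2  79.3]
knob [424.8 169.8  82. ] [444.1 188.8  86.8] [434.5 179.3  84.4]
```

View pics/w7.png

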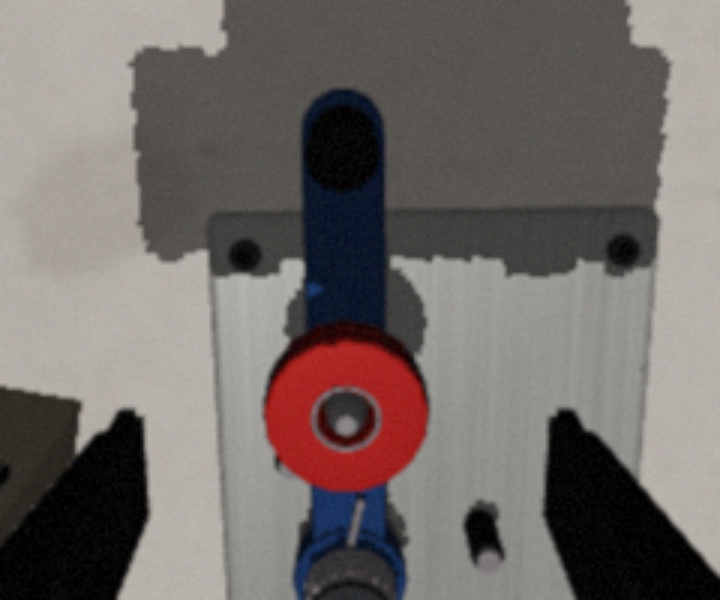

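The roller is home, with its top at z≈78 around the pin at (346,420). Now the knob, at (343,148).

Emit:
jog_arm(
  motion=[
    [0,0,0,45.2,-1.5,0,60],
    [0,0,0,0,0,50,60],
    [0,0,0,0,0,50,60],
    [0,0,0,0,0,21,60],
    [0,0,0,0,0,0,60],
  ],
)

```text
t: 17.5
eef_pos: [435.9, 178.9, 126.6]
tcp_rot: [-3.141, -0.005, -2.993]
ft_force: [-0.1, 0.2, 0.4]
opening: 0.626
grip_force: 0.0
```

Emit:
jog_arm(
  motion=[
    [0,0,0,0,0,0,40],
    [0,0,0,0,0,0,20],
    [0,0,0,0,0,0,10],
    [0,0,0,0,0,0,10],
    [0,0,0,0,0,0,10],
    [0,0,0,0,0,0,10],
  ],
)

```text
t: 18.25
eef_pos: [436.2, 179.3, 129.0]
tcp_rot: [3.141, 0.001, -2.992]
ft_force: [-1.3, 3.5, 6.3]
opening: 0.207
grip_force: 30.0
```

Emit:
jog_arm(
  motion=[
    [0,0,3,-0.2,8.1,0,10],
    [0,0,3,-0.2,8.1,0,10],
    [0,0,3,-0.2,8.1,0,10],
    [0,0,3,-0.2,8.1,0,10],
    [0,0,3,-0.2,8.1,0,10],
    [0,0,0,0,0,0,10],
  ],
)

```text
t: 19.0
eef_pos: [434.9, 219.5, 128.9]
tcp_rot: [-3.141, -0.001, 3.029]
ft_force: [-3.1, -2.4, 10.0]
opening: 0.205
grip_force: 30.0
```

Emit:
jog_arm(
  motion=[
    [0,0,3,-0.2,8.1,0,10],
    [0,0,3,-0.2,8.1,0,10],
    [0,0,3,-0.2,8.1,0,10],
    [0,0,3,-0.2,8.1,0,10],
    [0,0,3,-0.2,8.1,0,10],
    [0,0,3,-0.2,8.1,0,10],
    [0,0,3,-0.2,8.1,0,10],
    [0,0,3,-0.2,8.1,0,10],
    [0,0,3,-0.2,8.1,0,10],
    [0,0,0,0,0,0,10],
  ],
)

```text
t: 20.25
eef_pos: [458.5, 287.7, 128.9]
tcp_rot: [-3.139, -0.002, 2.557]
ft_force: [-11.0, 2.1, 12.4]
opening: 0.203
grip_force: 30.0
```

Emit:
jog_arm(
  motion=[
    [0,0,3,0.6,8.1,-0.3,10],
    [0,0,3,0.3,8.1,-0.3,10],
    [0,0,3,0,8.1,0,10],
    [0,0,3,0,8.1,0,10],
    [0,0,1.5,0,4,0,10],
    [0,0,0,0,0,0,10],
  ],
)

```text
t: 21.0
eef_pos: [481.4, 316.0, 129.0]
tcp_rot: [-3.14, -0.0, 2.323]
ft_force: [-4.4, -2.4, 2.6]
opening: 0.204
grip_force: 30.0
```

```bash
cat > ang.py <<'E'
from ring import *
d=snap('wrist');s=env.state();P=cloud(d);t=s['eef_pos'];w=s['tcp_rot'][2]
f=s['ft_force'];print(s['t'],t,w,'f',f,'out',f[0]*np.cos(w)+f[1]*np.sin(w),'cw',f[0]*np.sin(w)-f[1]*np.cos(w),s['joints'])
p=np.array([587.8,203.6]);v=t[:2]-p;a=np.arctan2(v[1],v[0]);print('r',np.hypot(*v),'arm angle tcp',(-(np.pi-.158)-a)%(2*np.pi))
k=mask(d['color'],'red')&(abs(P[...,2]-77.5)<3.5)
W=P[k][:,:2];print(k.sum())
rings(d,'red',78)
h=cv2.cvtColor(d['color'],cv2.COLOR_RGB2HSV)
b=(h[...,0]>100)&(h[...,0]<125)&(h[...,1]>110)&(abs(P[...,2]-36)<4)
W=P[b][:,:2]
if b.sum()>100:
    m=W.mean(0);q=np.linalg.svd(W-m,full_matrices=False)[2][0];yaw=np.arctan2(q[1],q[0]);print('bar',b.sum(),'angle',(.158-yaw)%np.pi)
cv2.imwrite('pics/w8.png',d['color'][:,:,::-1])
E
python3 ang.py
```

```text
21.05 [481.3 315.9 129. ] 2.322922366329873 f [-5.1 -2.4  2.5] out 1.7014821492342211 cw -5.380117667364424 [ 0.5  0.6  1.8 -0.   0.7 -0.3]
r 154.7629151125968 arm angle tcp 0.9701719637543542
0
bar 729 angle 0.9619635134687416
```

Emit:
jog_arm(
  motion=[
    [0,0,1,0,2.7,0,10],
    [0,0,0.7,0,2,0,10],
    [0,0,0,0,0,0,10],
  ],
)

```text
t: 21.42
eef_pos: [484.7, 319.1, 129.0]
tcp_rot: [-3.14, -0.0, 2.293]
ft_force: [-5.0, -1.6, 1.3]
opening: 0.204
grip_force: 30.0
```

Emit:
jog_arm(
  motion=[
    [0,0,0.4,0,1,0,10],
    [0,0,0,0,0,0,10],
  ],
)

```text
t: 21.68
eef_pos: [485.4, 319.7, 129.0]
tcp_rot: [-3.139, -0.0, 2.286]
ft_force: [-5.5, -1.9, 2.1]
opening: 0.204
grip_force: 30.0
```

Emit:
jog_arm(
  motion=[
    [0,0,0.4,0,1,0,10],
    [0,0,0,0,0,0,10],
  ],
)

```text
t: 21.92
eef_pos: [485.6, 319.9, 129.0]
tcp_rot: [-3.138, -0.001, 2.28]
ft_force: [-8.5, -5.0, 4.9]
opening: 0.203
grip_force: 30.0
```

```bash
python3 ang.py
```

```text
21.975 [485.6 319.9 129. ] 2.2796279990675883 f [-7.5 -4.9  5.2] out 1.171431272055806 cw -8.913195365152951 [ 0.5  0.6  1.8 -0.   0.7 -0.2]
r 154.8139159374291 arm angle tcp 1.0079634853671298
0
bar 715 angle 0.9990973794771356
```

The arm has stopped moving and the force is rising, so it is at the stop (angle about 1.0). I'll add a little preload.

Emit:
jog_arm(
  motion=[
    [0,0,0,0,1,0,10],
    [0,0,0,0,0,0,10],
    [0,0,0,0,0,0,10],
    [0,0,0,0,0,0,10],
  ],
)

```text
t: 22.48
eef_pos: [485.9, 320.1, 129.0]
tcp_rot: [-3.136, -0.001, 2.28]
ft_force: [-11.4, -8.1, 7.6]
opening: 0.2
grip_force: 30.0
```

```bash
python3 ang.py; python3 - <<'E'
from h import *
d=snap('top');c=cv2.resize(d['color'][140:270,140:480],None,fx=2.3,fy=2.3,interpolation=cv2.INTER_CUBIC);cv2.imwrite('pics/end.png',c[:,:,::-1])
E
```

```text
22.525 [485.9 320.1 129. ] 2.279699318802116 f [-10.2  -7.4   7.3] out 1.0075084278096282 cw -12.610628526757717 [ 0.5  0.6  1.8 -0.   0.7 -0.2]
r 154.81402515590455 arm angle tcp 1.010194519679132
0
bar 723 angle 0.9993053464501672
```

View pics/end.png

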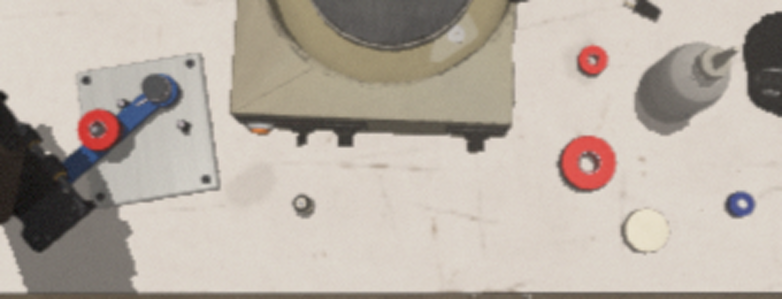

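The arm is swung to the stop at (125,125) with the roller still on its axle at (98,130), held by the gripper. The vial (303,205), puck (646,230) and resin mount (740,204) haven't moved.

```bash
python3 -c "
from cell import env
print(env.job_done())"
```

```text
the job is handed in; nothing more can be done
None
```

The job is handed in at about 22.5 s: the spacer and then the roller are fully home on the axle, and the arm is held by its knob against the far stop (about 1.0 rad), with the puck, resin mount and vial left where they stood.

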